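# Tighten the pressure pan's lid in cross order

### The job

Take the socket key from its cup and tighten the four nuts on the pressure pan's lid in cross order (after the first nut of a pass its opposite one, then the other two) in two passes: in the first turn each nut clockwise only until you feel it bite and a touch further, in the second turn each, again in cross order, until it comes up solid, fully home, and stop there so that nothing is overtightened. Turn the nuts only with the key, seat it and turn it gently, leave the other things on the table alone, and stand the key back upright in its cup and let go.

Things in the scene. Friction and masses are not known exactly. Their poses are not given: they have to be found in the camera images.
- lid_center (a point): Centre of the lid's top on a low round steel pressure pan (256 mm across its rim, fixed to the table, lid top 103 mm above the table; brass valve 26 mm wide and high at its centre, loop handles low down on two sides, 151 mm out). Four clamp nuts stand on the lid 90 mm from this centre, at 45, 135, 225 and 315 degrees from the pan's x axis. z up.
- nut1_top (a point): Centre of the top face of clamp nut 1: a square steel nut 24 x 24 mm, 18 mm high, on a washer 31 mm across; top 135 mm above the table, also while it turns. x and y are square to its flats, z up; its yaw shows how it is turned. The nuts are numbered counter-clockwise as seen from above: 1 is opposite 3, 2 opposite 4.
- nut2_top (a point): Nut 2, like nut 1. Clockwise from above tightens. At first a nut spins almost freely (0.02 N m) for 0.05 to 0.25 rad, different for each and not to be seen. Then it bites (0.4 N m) and pushes its claw down, turning stiffly for 0.33 rad more; then it comes up solid (home) and the torque climbs at 6 N m per rad.
- nut3_top (a point): Nut 3, like nut 1. 0.5 to 0.8 N m on any nut means home and is enough; at 1.2 N m it is overtightened. A bitten nut winds up elastically by 0.17 rad per N m and springs back by that when the key is eased (so turn the key back some 0.2 rad before lifting it off); the claw stays down.
- nut4_top (a point): Nut 4, like nut 1.
- claw1 (a joint): How far the claw under nut 1 (dark steel clamp bar, 32 mm wide, reaching outwards over the rim) is pressed down, in m: 0 until the nut bites, then 7.3 mm per rad of nut turn, 0.0024 when home. Too small to be measured well.
- claw2 (a joint): How far the claw under nut 2 (dark steel clamp bar, 32 mm wide, reaching outwards over the rim) is pressed down, in m: 0 until the nut bites, then 7.3 mm per rad of nut turn, 0.0024 when home. Too small to be measured well.
- claw3 (a joint): How far the claw under nut 3 (dark steel clamp bar, 32 mm wide, reaching outwards over the rim) is pressed down, in m: 0 until the nut bites, then 7.3 mm per rad of nut turn, 0.0024 when home. Too small to be measured well.
- claw4 (a joint): How far the claw under nut 4 (dark steel clamp bar, 32 mm wide, reaching outwards over the rim) is pressed down, in m: 0 until the nut bites, then 7.3 mm per rad of nut turn, 0.0024 when home. Too small to be measured well.
- key_grip (a point): Centre of the grip of the socket key (loose, about 0.3 kg), which starts upright in its cup. The grip is a black block 44 mm along x, 18 mm along y (pinch it across y) and 40 mm high; this point is half-way up, 92 mm above the key's lower end. Below it is a round shank 16 mm thick. z up. With the key seated on a nut this point is 76 mm above the nut's top face.
- key_mouth (a point): Centre of the key's lower end: a square steel socket open downwards, 27 mm square inside with sides along the key's x and y, 16 mm deep to its roof, which comes to rest on the nut's top; the mouth is flared at 45 degrees to 35 mm over the lowest 4 mm; 39 mm outside.
- cup_in (a point): Centre of the inner floor (4 mm above the table) of the key's cup: a round open steel cup fixed to the table, 62 mm inside, 70 mm outside, rim 34 mm above the table. The key stands on this floor.
- spare_center (a point): Bystander: centre of a loose spare square nut, 24 x 24 x 18 mm, lying on the table; not part of the job.
- jar: Bystander: closed jar 64 mm across, 90 mm high, origin under its base.
- beaker: Bystander: metal mug 84 mm across, 100 mm high, origin under its base.
- bowl: Bystander: steel mixing bowl 240 mm across, 90 mm high, origin under its base.
- spoon_grip (a point): Bystander: handle of a spoon lying on the table.
There are look-alikes about, which are no part of the job. Leave any blue look-alike of the part that bears key_grip alone.

How it is judged:
On the way, in this order (a step that is already met when the one before it is completed fails the run):
1. first pass: one nut has bitten (value of joint any of claw1, claw2, claw3, claw4 above 0.0001 m), for 0.05 s.
2. first pass: the nut opposite has bitten too ((value of joint each of claw1, claw3 above 0.0001 m or value of joint each of claw2, claw4 above 0.0001 m)), for 0.05 s.
3. first pass: all four nuts have bitten (value of joint each of claw1, claw2, claw3, claw4 above 0.0001 m), for 0.05 s.
4. second pass: one nut is nearly home (value of joint any of claw1, claw2, claw3, claw4 above 0.00215 m), for 0.05 s.
5. second pass: the nut opposite is nearly home too ((value of joint each of claw1, claw3 above 0.00215 m or value of joint each of claw2, claw4 above 0.00215 m)), for 0.05 s.
6. second pass: all four nuts are home (value of joint each of claw1, claw2, claw3, claw4 above 0.00215 m), for 0.05 s.
At the end, for the whole second after the job is handed in: All four claws are pressed at least 2.15 mm down (nuts home); the key stands at rest and upright (within 0.12 rad) on the floor of its cup, its grip within 15 mm of the cup's axis, released (all of step 6 and horizontal distance between key_grip and cup_in below 0.015 m and z of key_grip in the frame of cup_in between 0.085 and 0.097 m and angle between key_grip's own z axis and vertical below 0.12 rad and linear speed of key below 0.02 m/s); the robot touches nothing.
It fails at once if cross order broken: two neighbouring nuts have bitten while neither nut opposite to them has, or two neighbours are over 1.9 mm down while neither nut opposite to them is (((value of joint each of claw1, claw2 above 0.0001 m and not (value of joint claw3 above 0.0001 m) and not (value of joint claw4 above 0.0001 m)) or (value of joint each of claw2, claw3 above 0.0001 m and not (value of joint claw4 above 0.0001 m) and not (value of joint claw1 above 0.0001 m)) or (value of joint each of claw3, claw4 above 0.0001 m and not (value of joint claw1 above 0.0001 m) and not (value of joint claw2 above 0.0001 m)) or (value of joint each of claw4, claw1 above 0.0001 m and not (value of joint claw2 above 0.0001 m) and not (value of joint claw3 above 0.0001 m))) or ((value of joint each of claw1, claw2 above 0.0019 m and not (value of joint claw3 above 0.0019 m) and not (value of joint claw4 above 0.0019 m)) or (value of joint each of claw2, claw3 above 0.0019 m and not (value of joint claw4 above 0.0019 m) and not (value of joint claw1 above 0.0019 m)) or (value of joint each of claw3, claw4 above 0.0019 m and not (value of joint claw1 above 0.0019 m) and not (value of joint claw2 above 0.0019 m)) or (value of joint each of claw4, claw1 above 0.0019 m and not (value of joint claw2 above 0.0019 m) and not (value of joint claw3 above 0.0019 m)))).
It fails at once if a nut goes more than about four fifths of its stiff travel (1.9 mm of claw) before all four have bitten (value of joint any of claw1, claw2, claw3, claw4 above 0.0019 m and not (value of joint each of claw1, claw2, claw3, claw4 above 0.0001 m)).
It fails at once if a nut is overtightened or the key rammed: contact force of the key on the pan and its nuts above 90 N (about 1.2 N m of torque) (contact force between key and pan above 90 N).
It fails at once if the arm or its fingers touch the pan, its nuts or claws (contact force between any of the arm, the fingers and pan above 1 N).
It fails at once if a bystander is moved by more than 30 mm (distance of any of spare_center, jar, beaker, bowl, spoon_grip from where it was at the start of the episode above 0.03 m).
It also fails if it takes over 72 s, if anything falls off the work surface, if the arm or the gripper's body presses on something with over 40 N, if the wrist force passes 120 N, or if a joint passes its speed limit or range.

### The arm

A 6-joint arm with a two-finger parallel gripper is mounted at the origin on the work surface. World frame = base frame: x ahead of the robot, y to its left, z up, the work surface at z = 0. Lengths are in m, angles in rad, forces in N, time in s.
With the tool pointing down it reaches from about 0.4 to 0.825 m from the base axis. Payload 7 kg.
Tool frame: the origin (TCP) lies midway between the tips of the shut fingers; the grasp point (between the pads) lies 19 mm behind it; x points along the fingers, y is the direction in which the jaws open and shut, and the axes are right-handed (so a half turn about x gives the same grasp; the last joint's range is limited). The gripper opens to 85 mm and grips with 20 to 120 N. Pads are 22 mm wide; open, the fingers measure 114 mm over their backs; the gripper's body (76 mm by 85 mm) begins 54 mm behind the grasp point. The pads swing forward as they close: fully open they stand 13 mm farther back than shut.
Start: joints at [1.615, 0.359, 0.012, 0, -1.224, -0.288], TCP at [0.163, 0.655, 0.231] pointing down, gripper open.
Joint ranges: [-3.07, 3.07], [-1.43, 2.12], [-1.02, 1.25], [-3.03, 1.67], [-3.05, -0], [-3.03, 3.03]. Speed limits (rad/s): [2.39, 2.39, 3.01, 3.14, 3.14, 3.14].

### API

Orientations are given as a unit quaternion [w, x, y, z].
In Python, from cell import ctrl gives the robot as it stands. The module is installed in compiled form; this text tells all that it offers. Calls block until the motion is done:
- ctrl.goto(position, orientation): joint-space move of the TCP to a pose.
- ctrl.movel(position, orientation=None, speed=0.15, stop_force=None): straight line of the TCP; orientation=None keeps the orientation; speed is the mean speed in m/s. With stop_force (N) it stops when the force on the tool has changed by that much, and returns True; else False.
- ctrl.movej(angles): joint-space move.
- ctrl.release() and ctrl.close_gripper(squeeze=None): open the fingers fully, or close them until they stop; squeeze is the grip in N (None keeps the last).
- ctrl.dwell(seconds).
- ctrl.ik(position, orientation): joint angles nearest the present ones, or None.
- ctrl.sense(): the state.
- ctrl.snapshot(name): name is "side" or "top"; returns the picture (420x560x3 uint8, red, green, blue); there is no depth.
- ctrl.get_calibration(name): a dict with "fx", "fy", "cx", "cy" (pixels), "k1" (the pictures are not rectified: a ray, as slopes to the right and down, at radius r is drawn at 1 + k1 r^2 times it, then the intrinsics apply), "xyz" and "attitude" of the camera in the world. Camera axes: x right, y up, looking along -z (the intrinsics and any distortion apply to the point x, -y, -z); pixel columns grow to the right and rows downward; lengths in m; the calibration is good to about 2 mm. A picture is of the moment at which its call begins. get_calibration takes no time and is no camera call.
A pose or a line that the arm cannot do raises ctrl.MotionError and nothing moves.
- ctrl.finish_job(): hands the job in, once; it reports no verdict.
Trained networks look in the newest picture that a camera, given by its name, has taken for a name from the list of things; names that differ only in an ending like _2 or _b are one class to them, and where a whole thing is asked for, a point or a joint stands for the part that bears it (a point fixed in the world has none). Each returns a list of dicts, best first, with "score" (0 to 1); they miss things now and then, are a little off and sometimes report something else, mostly with a low value. They report only what shows in the picture. A call takes as long as a camera call. They do not tell look-alikes from the thing itself.
- ctrl.trace(camera, target): "mask" (420x560 bool, what is visible of it) and "pixel" ([column, row] in pixels, amid what is visible of it).
The state is a dict: "time_s": time; "q": joint angles; "qvel": joint speeds; "effort": joint torques, N m; "eef_pos": TCP position; "ee_rot": TCP orientation; "ft_force": force on the tool from outside, world axes, zero at the start; "torque": the same for the moment, N m; "gripper_width": opening from 0.0 (shut) to 1.0 (fully open).
Only numpy, scipy, OpenCV 4.12 (cv2) and the standard library are available. Lean on these libraries where they do the work, as an engineer would, in place of code of your own. Each camera call takes 0.05 s, during which the arm holds its last target.

## Working session

There is one attempt and no reset: what is moved stays moved. The work goes in short steps, each a Python script; the robot and the scene stay as the last script left them, time stands still between calls to the robot, and variables do not carry over. Pictures are saved under pics/ and viewed, and the job is handed in when it is done.

```bash
ls; mkdir -p pics; python3 - <<'E'
from cell import ctrl
import cv2
s=ctrl.sense(); print(s)
for n in("side","top"):
    im=ctrl.snapshot(n); cv2.imwrite(f"pics/{n}0.png",im[:,:,::-1]); print(n,ctrl.get_calibration(n))
E
```

```text
pics
{'time_s': 0.0, 'q': array([ 1.61512189e+00,  3.59358776e-01,  1.10658469e-02, -3.31511567e-04,
       -1.22406854e+00, -2.88125010e-01]), 'qvel': array([-0.0006279 ,  0.00040617, -0.00073418,  0.0004696 ,  0.00180245,
        0.00061171]), 'effort': array([-7.42356747e-05, -5.83325386e+01,  2.93417895e+01,  6.93675980e+00,
       -6.02205866e-03,  1.02672823e-05]), 'eef_pos': array([0.16283826, 0.65458354, 0.23038824]), 'ee_rot': array([ 0.08545843, -0.70183744,  0.08658637,  0.70187169]), 'ft_force': array([ 0.11618597,  0.09041422, -0.11341187]), 'torque': array([ 0.01174268, -0.05822338, -0.00423751]), 'gripper_width': 1.0020119795391853}
side {'fx': 447.7860298126225, 'fy': 447.7860298126225, 'cx': 277.0310554766217, 'cy': 217.60118556093437, 'k1': -0.12468105453258412, 'xyz': array([ 0.51629932, -0.82638671,  0.84603682]), 'attitude': array([ 0.90726629,  0.4193544 , -0.00962548, -0.03028378])}
top {'fx': 509.9609241354683, 'fy': 509.9609241354683, 'cx': 285.33577024575624, 'cy': 203.08897434011715, 'k1': -0.06749032424381197, 'xyz': array([0.35203271, 0.01267269, 1.44060714]), 'attitude': array([-0.70400923, -0.05206099,  0.04533901,  0.70682744])}
```

View pics/side0.png

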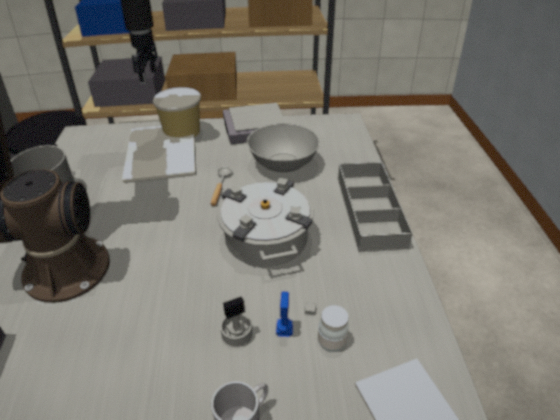

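View pics/top0.png

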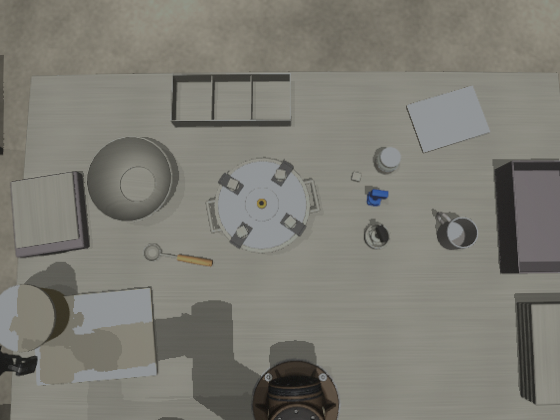

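```bash
cat > h.py <<'E'
from cell import ctrl
import numpy as np, cv2
from scipy.spatial.transform import Rotation as R
def rot(q): return R.from_quat([q[1],q[2],q[3],q[0]])
def K(c): return np.array([[c["fx"],0,c["cx"]],[0,c["fy"],c["cy"]],[0,0,1.]])
def ray(cam,px):
    c=ctrl.get_calibration(cam)
    u=cv2.undistortPoints(np.array([[px]],float),K(c),np.array([c["k1"],0,0,0,0.]))[0,0]
    d=rot(c["attitude"]).apply([u[0],-u[1],-1]); return c["xyz"],d
def atz(cam,px,z):
    o,d=ray(cam,px); return o+d*(z-o[2])/d[2]
def proj(cam,P):
    c=ctrl.get_calibration(cam); P=np.atleast_2d(P)
    p=rot(c["attitude"]).inv().apply(P-c["xyz"])
    x=p[:,0]/-p[:,2]; y=-p[:,1]/-p[:,2]; f=1+c["k1"]*(x*x+y*y)
    return np.c_[c["fx"]*x*f+c["cx"],c["fy"]*y*f+c["cy"]]
def tri(a,b):
    (o1,d1),(o2,d2)=ray("top",a),ray("side",b)
    A=np.c_[d1,-d2]; t=np.linalg.lstsq(A,o2-o1,rcond=None)[0]
    p,q=o1+d1*t[0],o2+d2*t[1]; return (p+q)/2,np.linalg.norm(p-q)
E
python3 - <<'E'
from h import *
import pickle
ctrl.snapshot("top");ctrl.snapshot("side")
out={}
zs=dict(lid_center=.103,nut1_top=.13,key_grip=.096,key_mouth=.004,cup_in=.02,spare_center=.009)
for t in zs:
  for c in("top","side"):
    r=ctrl.trace(c,t); out[c,t]=r
    for d in r: print(t,c,round(d["score"],2),np.round(d["pixel"],1),d["mask"].sum(),np.round(atz(c,d["pixel"],zs[t]),3))
pickle.dump(out,open("tr.pkl","wb"))
print(ctrl.sense()["time_s"])
E
```

```text
lid_center top 0.93 [264.1 204.5] 7402 [0.534 0.081 0.103]
lid_center side 0.91 [265.2 221.4] 6548 [0.535 0.033 0.103]
nut1_top top 0.63 [240.7 232.4] 85 [0.458 0.14  0.13 ]
nut1_top top 0.62 [236.9 180.9] 59 [0.593 0.151 0.13 ]
nut1_top top 0.42 [375.  241.8] 303 [ 0.432 -0.205  0.13 ]
nut1_top side 0.61 [234.6 313.4] 622 [ 0.461 -0.273  0.13 ]
nut1_top side 0.41 [280.3 181.4] 97 [0.582 0.165 0.13 ]
key_grip top 0.73 [377.6 234.3] 251 [ 0.454 -0.218  0.096]
key_grip top 0.69 [376.9 197.7] 249 [ 0.552 -0.219  0.096]
key_grip side 0.66 [235.2 315. ] 701 [ 0.46  -0.251  0.096]
key_grip side 0.61 [287.5 318.9] 454 [ 0.567 -0.268  0.096]
key_grip side 0.36 [305.8 222.8] 118 [0.638 0.028 0.096]
key_mouth top 0.63 [376.7 234.1] 247 [ 0.462 -0.232  0.004]
key_mouth top 0.5 [377.2 197.7] 274 [ 0.566 -0.236  0.004]
key_mouth side 0.63 [240.8 316.3] 667 [ 0.466 -0.185  0.004]
key_mouth side 0.62 [282.7 319.4] 485 [ 0.562 -0.2    0.004]
cup_in top 0.77 [375.  240.7] 267 [ 0.442 -0.224  0.02 ]
cup_in side 0.66 [280.2 181.9] 70 [0.592 0.315 0.02 ]
cup_in side 0.57 [239.9 334.4] 615 [ 0.465 -0.246  0.02 ]
spare_center top 0.42 [358.  173.3] 79 [ 0.636 -0.182  0.009]
0.8
```

```bash
python3 - <<'E'
import cv2
a=cv2.imread("pics/top0.png"); 
cv2.imwrite("pics/c_pan.png",cv2.resize(a[140:265,190:340],None,fx=5,fy=4.7,interpolation=3))
cv2.imwrite("pics/c_key.png",cv2.resize(a[165:265,345:445],None,fx=6,fy=6,interpolation=3))
b=cv2.imread("pics/side0.png")
cv2.imwrite("pics/s_pan.png",cv2.resize(b[170:275,205:330],None,fx=5,fy=5,interpolation=3))
cv2.imwrite("pics/s_key.png",cv2.resize(b[280:360,200:360],None,fx=5,fy=5,interpolation=3))
E
```

```text
(no output)
```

View pics/c_pan.png

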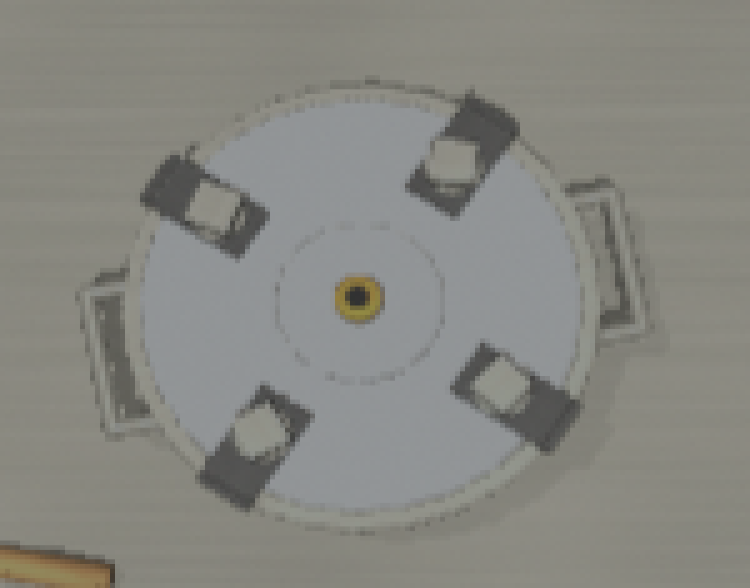

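View pics/c_key.png

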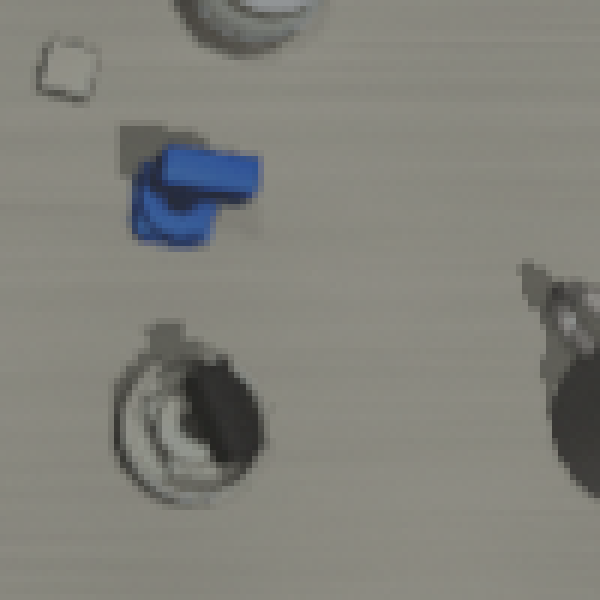

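View pics/s_pan.png

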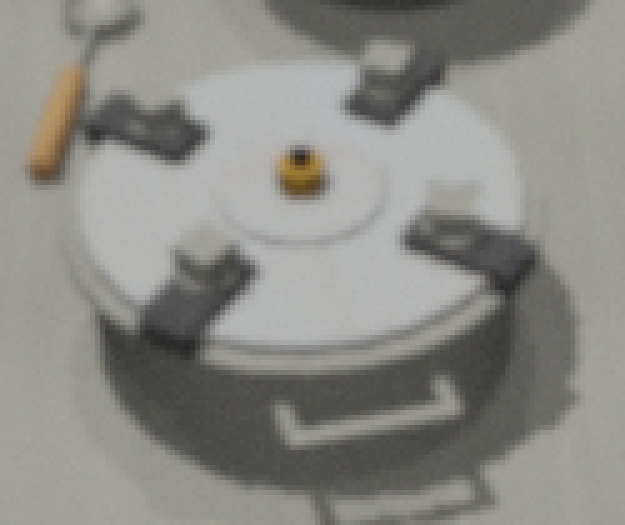

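View pics/s_key.png

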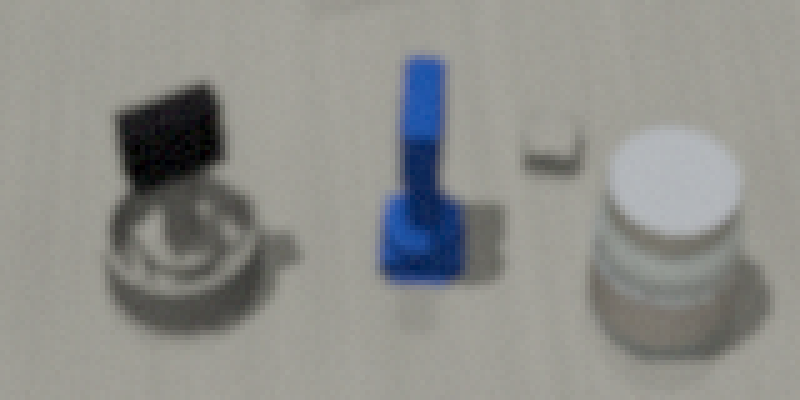

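```bash
cat > fit.py <<'E'
from h import *
def avg(c,n=8): return np.mean([ctrl.snapshot(c).astype(float) for _ in range(n)],0)
E
python3 - <<'E'
from fit import *
for c in("top","side"):
    im=avg(c); np.save(c+".npy",im)
# nut top centres from side crop/top crop eyeballed
o=np.array
T=lambda x,y:((x+.5)/5-.5+190,(y+.5)/4.7-.5+140)
S=lambda x,y:((x+.5)/5-.5+205,(y+.5)/5-.5+170)
tp=dict(A=T(213,205),B=T(452,162),C=T(502,383),D=T(262,430)); sp=dict(A=S(150,105),B=S(388,52),C=S(452,192),D=S(205,240))
for k in tp: print(k,atz("top",tp[k],.135).round(4),atz("side",sp[k],.135).round(4))
print("valve",atz("top",T(358,297),.129).round(4),atz("side",S(301,156),.129).round(4))
E
```

```text
A [0.5861 0.163  0.135 ] [0.4583 0.1259 0.135 ]
B [0.6096 0.0385 0.135 ] [0.5873 0.1643 0.135 ]
C [0.4864 0.013  0.135 ] [0.6107 0.0417 0.135 ]
D [0.4611 0.1364 0.135 ] [0.4864 0.0134 0.135 ]
valve [0.5351 0.0876 0.129 ] [0.5364 0.084  0.129 ]
```

```bash
cat > nutfit.py <<'E'
from fit import *
from scipy.ndimage import map_coordinates, gaussian_filter
from scipy.optimize import differential_evolution, minimize
def sq(c,yaw,z,h=.012,n=15):
    e=np.linspace(-1,1,n+2)[1:-1]; 
    P=np.concatenate([np.c_[e,0*e+1],np.c_[e,0*e-1],np.c_[0*e+1,e],np.c_[0*e-1,e]])*h
    N=np.concatenate([np.c_[0*e,0*e+1],np.c_[0*e,0*e-1],np.c_[0*e+1,0*e],np.c_[0*e-1,0*e]])
    r=np.array([[np.cos(yaw),-np.sin(yaw)],[np.sin(yaw),np.cos(yaw)]])
    return np.c_[P@r.T+c,np.full(len(P),z)], np.c_[N@r.T,np.zeros(len(P))]
class Im:
    def __init__(s,cam,img,sig=.6):
        s.cam=cam; g=gaussian_filter(img.mean(2),sig); s.gy,s.gx=np.gradient(g)
    def score(s,P,N):
        a=proj(s.cam,P); b=proj(s.cam,P+N*.002)
        # normal of edge in the image: perpendicular to tangent
        t=np.cross(N,[0,0,1]); d=proj(s.cam,P+t*.002)-a; n=np.c_[d[:,1],-d[:,0]]; n/=np.linalg.norm(n,axis=1)[:,None]
        gx=map_coordinates(s.gx,[a[:,1],a[:,0]],order=1); gy=map_coordinates(s.gy,[a[:,1],a[:,0]],order=1)
        return np.abs(gx*n[:,0]+gy*n[:,1]).clip(0,18).mean()
E
cat > run.py <<'E'
from nutfit import *
ims={c:Im(c,np.load(c+".npy")) for c in("top","side")}
c0=np.array([.536,.088])
for k in range(4):
    a=np.radians(11.4+45+90*k-0); p0=c0+.09*np.array([np.cos(a),np.sin(a)])
    for c in ims:
        ys=np.radians(np.arange(0,90,2.)); res=[]
        for y in ys:
            b=max((ims[c].score(*sq(p0+[dx,dy],y,.135)),dx,dy) for dx in np.arange(-4,4.1,1)*1e-3 for dy in np.arange(-4,4.1,1)*1e-3)
            res.append(b)
        o=np.argsort([-r[0] for r in res])[:5]
        print(k,c,[(int(np.degrees(ys[i]).round()),round(res[i][0],2),int(round(res[i][1]*1e3)),int(round(res[i][2]*1e3))) for i in o])
E
python3 run.py
python3 - <<'E'
import numpy as np,cv2
a=np.load("top.npy");b=np.load("side.npy")
def cr(im,x,y,w=14,f=14):
    c=im[y-w:y+w,x-w:x+w][:,:,::-1]; return cv2.resize(np.clip((c-40)*1.3,0,255).astype(np.uint8),None,fx=f,fy=f,interpolation=cv2.INTER_CUBIC)
T=[(232,183),(280,174),(290,221),(242,231)]
S=[(282,181),(295,209),(245,219),(234,192)]
o=np.vstack([np.hstack([cr(a,*p,w=14,f=7) for p in T]),np.hstack([cr(b,*p,w=14,f=7) for p in [S[0],S[0],S[1],S[2]]])])
cv2.imwrite("pics/nuts.png",o)
E
```

```text
Traceback (most recent call last):
  File "run.py", line 9, in <module>
    b=max((ims[c].score(*sq(p0+[dx,dy],y,.135)),dx,dy) for dx in np.arange(-4,4.1,1)*1e-3 for dy in np.arange(-4,4.1,1)*1e-3)
  File "run.py", line 9, in <genexpr>
    b=max((ims[c].score(*sq(p0+[dx,dy],y,.135)),dx,dy) for dx in np.arange(-4,4.1,1)*1e-3 for dy in np.arange(-4,4.1,1)*1e-3)
           ~~~~~~~~~~~~^^^^^^^^^^^^^^^^^^^^^^^^
  File "nutfit.py", line 14, in score
    a=proj(s.cam,P); b=proj(s.cam,P+N*.002)
  File "h.py", line 13, in proj
    c=ctrl.get_calibration(cam); P=np.atleast_2d(P)
ValueError: time passes only in moves, steps and waits
```

View pics/nuts.png

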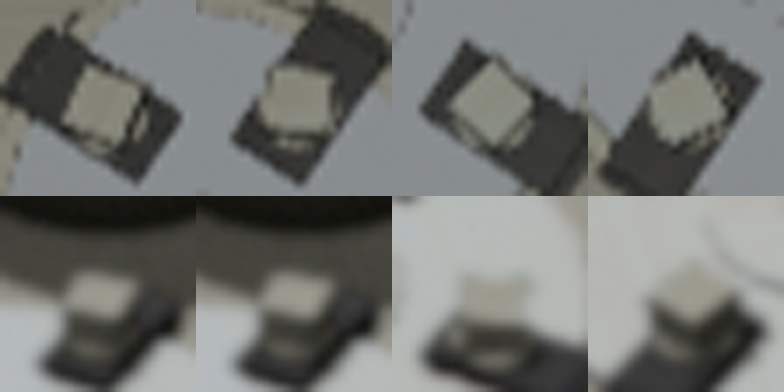

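```bash
python3 - <<'E'
s=open('h.py').read()
s=s.replace("def rot(q)","_c={}\ndef cal(n):\n    if n not in _c: _c[n]=ctrl.get_calibration(n)\n    return _c[n]\ndef rot(q)").replace("c=ctrl.get_calibration(cam)","c=cal(cam)")
open('h.py','w').write(s)
E
time python3 run.py
python3 - <<'E'
import numpy as np
a=np.load("top.npy")
for p in [(232,182),(232,184),(245,200),(240,190),(281,174)]: print(p,a[p[1],p[0]].round())
E
```

```text
0 top [(64, np.float64(15.13), 2, -1), (62, np.float64(15.09), 2, -1), (66, np.float64(14.97), 2, -1), (60, np.float64(14.96), 2, -1), (58, np.float64(14.75), 2, -1)]
0 side [(58, np.float64(16.08), -1, -1), (56, np.float64(16.06), -1, -1), (60, np.float64(16.04), -1, -1), (54, np.float64(16.03), -1, -1), (62, np.float64(16.03), 0, -1)]
1 top [(32, np.float64(14.52), -1, 1), (30, np.float64(14.46), -1, 1), (34, np.float64(14.43), -1, 1), (26, np.float64(14.43), 0, 0), (28, np.float64(14.41), 0, 0)]
1 side [(36, np.float64(11.23), -3, -4), (34, np.float64(11.22), -3, -4), (32, np.float64(11.21), -2, -4), (30, np.float64(11.2), -2, -4), (38, np.float64(11.2), -3, -4)]
2 top [(48, np.float64(14.21), 2, -1), (46, np.float64(14.16), 2, -1), (50, np.float64(14.16), 2, -1), (52, np.float64(14.05), 2, -1), (44, np.float64(13.93), 2, -1)]
2 side [(38, np.float64(11.75), 1, -4), (40, np.float64(11.74), 1, -4), (42, np.float64(11.71), 0, -4), (36, np.float64(11.7), 1, -4), (44, np.float64(11.7), 0, -4)]
3 top [(88, np.float64(14.48), 0, 1), (86, np.float64(14.45), 0, 1), (0, np.float64(14.41), 0, 1), (84, np.float64(14.33), 0, 1), (2, np.float64(14.3), 0, 1)]
3 side [(80, np.float64(9.47), -1, -1), (78, np.float64(9.44), -1, -1), (82, np.float64(9.43), -1, -1), (76, np.float64(9.37), -1, -2), (84, np.float64(9.33), -1, -1)]
(232, 182) [143. 142. 133.]
(232, 184) [142. 141. 132.]
(245, 200) [132. 134. 134.]
(240, 190) [90. 92. 92.]
(281, 174) [144. 143. 134.]
real	0m34.247s
user	0m33.312s
sys	0m0.206s
```

```bash
cat > area.py <<'E'
from nutfit import *
def feat(im):
    rb=im[:,:,0]-im[:,:,2]; l=im.mean(2)
    return np.clip((rb+1)/10,0,1)*np.clip((l-112)/22,0,1)
def render(cam,p,yaw,x0,y0,w,ss=8,z=.135):
    r=np.array([[np.cos(yaw),-np.sin(yaw)],[np.sin(yaw),np.cos(yaw)]])
    c=np.array([[1,1],[-1,1],[-1,-1],[1,-1]])*.012@r.T+p
    q=proj(cam,np.c_[c,[z]*4]); q=((q-[x0,y0]+.5)*ss-.5)
    m=np.zeros((w*ss,w*ss),np.float32); cv2.fillPoly(m,[np.round(q*16).astype(np.int32)],1,cv2.LINE_8,4)
    m=cv2.resize(m,(w,w),interpolation=cv2.INTER_AREA); return m
def fitnut(cam,f,p0,yaw0s,w=18,sig=.5):
    u=proj(cam,[[*p0,.135]])[0]; x0,y0=(np.round(u)-w//2).astype(int)
    t=f[y0:y0+w,x0:x0+w]; best=None
    yy,xx=np.mgrid[:w,:w]; W=np.exp(-(((xx-u[0]+x0)**2+(yy-u[1]+y0)**2)/2/5.5**2)**2)
    def cost(v):
        m=gaussian_filter(render(cam,v[:2]*1e-3+p0,v[2]*.1,x0,y0,w),sig)
        mm=m.ravel(); A=np.c_[mm,np.ones_like(mm)]*W.ravel()[:,None]
        s=np.linalg.lstsq(A,t.ravel()*W.ravel(),rcond=None); return ((A@s[0]-t.ravel()*W.ravel())**2).sum()
    for y in yaw0s:
        r=minimize(cost,[0,0,y*10],method="Nelder-Mead",options=dict(initial_simplex=[[0,0,y*10],[2,0,y*10],[0,2,y*10],[0,0,y*10+1.5]],xatol=.02,fatol=1e-5))
        if best is None or r.fun<best.fun: best=r
    return best.x[:2]*1e-3+p0,np.degrees(best.x[2]*.1)%90,best.fun
E
cat > run2.py <<'E'
from area import *
c0=np.array([.536,.088])
for c in("top","side"):
    im=np.load(c+".npy"); f=feat(im); P=[]
    for k in range(4):
        a=np.radians(11.4+45+90*k); p0=c0+.09*np.array([np.cos(a),np.sin(a)])
        p,y,e=fitnut(c,f,p0,np.radians([10,32,55,77])); P.append(p)
        print(k,c,p.round(4),round(y,1),round(e,3),np.linalg.norm(p-c0).round(4))
    P=np.array(P); print(P.mean(0),(P[0]+P[2])/2,(P[1]+P[3])/2,np.degrees(np.arctan2(*(P[0]-P[2])[::-1])),np.degrees(np.arctan2(*(P[1]-P[3])[::-1])))
    cv2.imwrite(f"pics/feat_{c}.png",cv2.resize((f[160:260,200:330]*255).astype(np.uint8),None,fx=6,fy=6,interpolation=0))
E
python3 run2.py
```

```text
0 top [0.5852 0.1631] 70.1 4.049 0.0898
1 top [0.4607 0.1389] 22.6 3.187 0.0909
2 top [0.4853 0.0133] 45.2 3.539 0.0902
3 top [0.6102 0.039 ] 80.5 4.527 0.0889
[0.53535753 0.08856473] [0.5352858  0.08819868] [0.53542925 0.08893079] 56.293566395395246 146.2219941216349
0 side [0.5853 0.1616] 67.5 0.948 0.0886
1 side [0.4596 0.145 ] 78.7 12.781 0.0953
2 side [0.4857 0.0112] 46.6 1.652 0.0919
3 side [0.6105 0.0358] 77.4 0.956 0.091
[0.5352844  0.08839145] [0.53548107 0.08636367] [0.53508773 0.09041923] 56.4751644927662 144.0930055744158
```

View pics/feat_top.png

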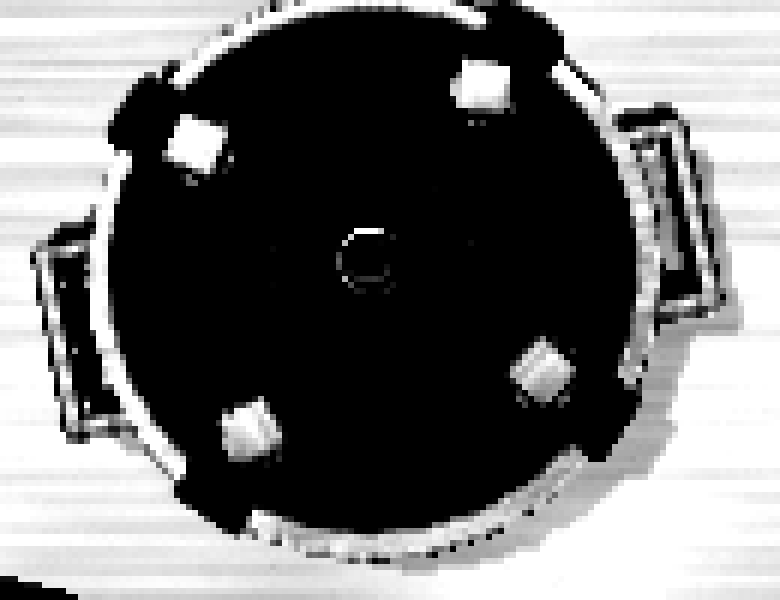

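```bash
cat > ov.py <<'E'
from area import *
c0=np.array([.5353,.0883]); 
def tile(cam,im,p,yaws,w=10,f=19):
    u=proj(cam,[[*p,.135]])[0]; x0,y0=(np.round(u)-w).astype(int)
    c=np.clip((im[y0:y0+2*w,x0:x0+2*w][:,:,::-1]-50)*2.,0,255).astype(np.uint8)
    c=cv2.resize(c,None,fx=f,fy=f,interpolation=cv2.INTER_CUBIC)
    for y,col in zip(yaws,[(0,0,255),(0,200,0)]):
        y=np.radians(y); r=np.array([[np.cos(y),-np.sin(y)],[np.sin(y),np.cos(y)]])
        q=proj(cam,np.c_[np.array([[1,1],[-1,1],[-1,-1],[1,-1]])*.012@r.T+p,[.135]*4])
        q=((q-[x0,y0]+.5)*f-.5); cv2.polylines(c,[np.round(q*16).astype(np.int32)],True,col,1,cv2.LINE_AA,4)
    return c
if __name__=="__main__":
    im=np.load("top.npy"); P=[c0+.09*np.array([np.cos(a),np.sin(a)]) for a in np.radians(56.3+90*np.arange(4))]
    Y=[(70,63),(23,32),(45,48),(80,88)]
    t=[tile("top",im,P[k],Y[k]) for k in range(4)]; t0=[tile("top",im,P[k],[]) for k in range(4)]
    cv2.imwrite("pics/ov1.png",np.vstack([np.hstack(t[:2]),np.hstack(t[2:])])[:,:])
    cv2.imwrite("pics/ov0.png",np.vstack([np.hstack(t0[:2]),np.hstack(t0[2:])])[:,:])
E
python3 ov.py
```

```text
(no output)
```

View pics/ov1.png

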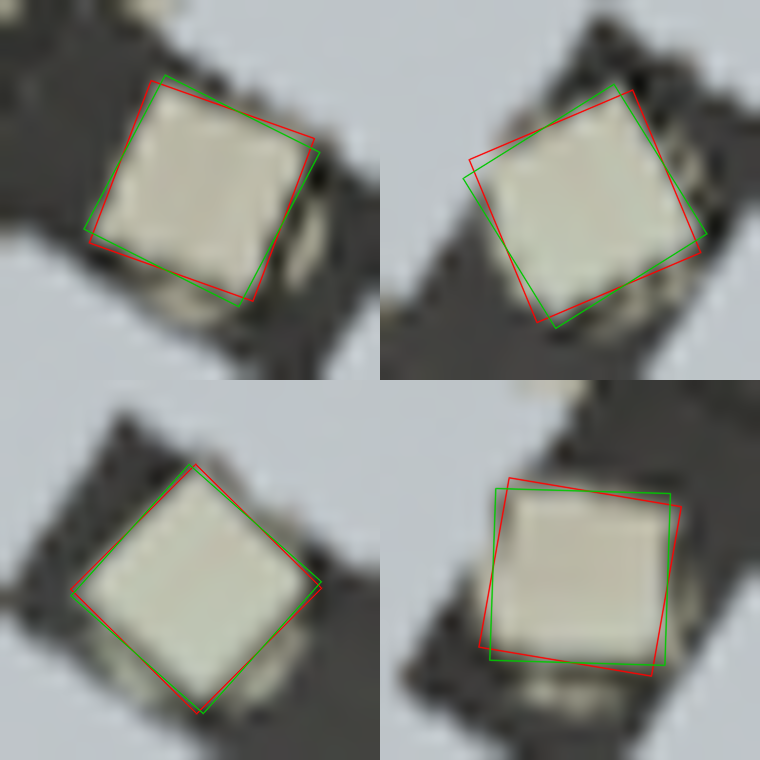

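View pics/ov0.png

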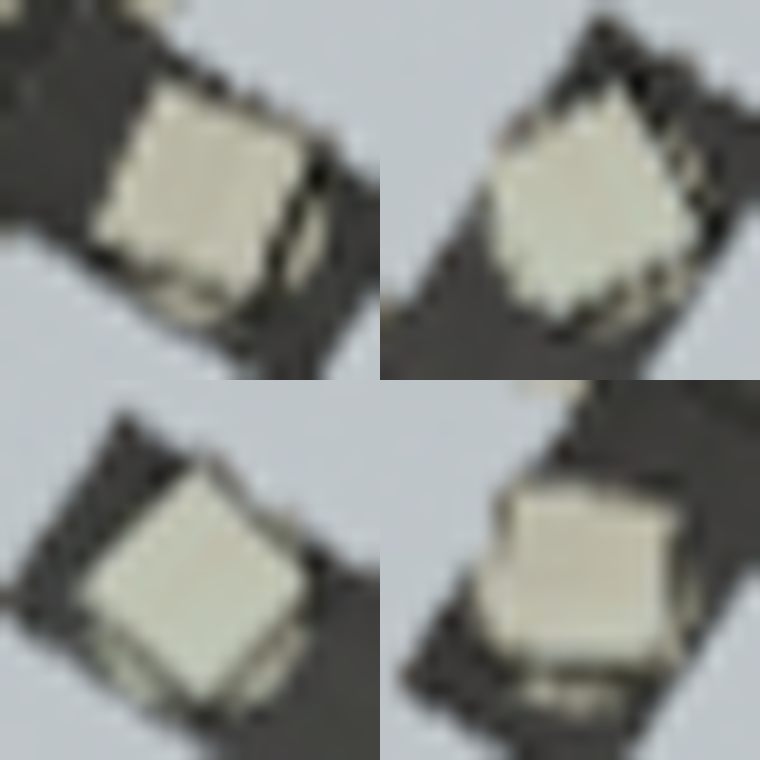

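```bash
cat > keyfit.py <<'E'
from area import *
def hullmask(cam,P,ss=4,H=420,W=560):
    q=proj(cam,P); h=cv2.convexHull(q.astype(np.float32))[:,0]
    m=np.zeros((H,W),np.uint8); cv2.fillPoly(m,[np.round(h*16).astype(np.int32)],1,cv2.LINE_8,4); return m>0
def soft(cam,P,box):
    x0,y0,w,h=box; ss=6; q=cv2.convexHull(proj(cam,P).astype(np.float32))[:,0]; q=(q-[x0,y0]+.5)*ss-.5
    m=np.zeros((h*ss,w*ss),np.float32); cv2.fillPoly(m,[np.round(q*16).astype(np.int32)],1,cv2.LINE_8,4)
    return cv2.resize(m,(w,h),interpolation=cv2.INTER_AREA)
def boxpts(x,y,yaw,z0=.076,z1=.116):
    r=np.array([[np.cos(yaw),-np.sin(yaw)],[np.sin(yaw),np.cos(yaw)]])
    c=np.array([[22,9],[-22,9],[-22,-9],[22,-9]])*1e-3@r.T+[x,y]
    return np.vstack([np.c_[c,[z0]*4],np.c_[c,[z1]*4]])
E
cat > run3.py <<'E'
from keyfit import *
boxes=dict(top=(355,215,45,45),side=(210,290,50,60)); D={}
for c,(x0,y0,w,h) in boxes.items():
    l=np.load(c+".npy")[y0:y0+h,x0:x0+w].mean(2); D[c]=np.clip((75-l)/40,0,1)
    cv2.imwrite(f"pics/dark_{c}.png",cv2.resize((D[c]*255).astype(np.uint8),None,fx=8,fy=8,interpolation=0))
def cost(v,cams):
    return sum(((gaussian_filter(soft(c,boxpts(v[0],v[1],v[2]),boxes[c]),.5)-D[c])**2).sum() for c in cams)
for cams in(["top"],["side"],["top","side"]):
    b=min((minimize(cost,[.455,-.222,y],args=(cams,),method="Nelder-Mead",options=dict(initial_simplex=[[.455,-.222,y],[.465,-.222,y],[.455,-.21,y],[.455,-.222,y+.3]],xatol=1e-5,fatol=1e-4)) for y in np.radians([0,25,50,110,150])),key=lambda r:r.fun)
    print(cams,b.x[:2].round(4),np.degrees(b.x[2]).round(1),b.fun)
v=b.x
for c in boxes:
    x0,y0,w,h=boxes[c];f=8
    im=cv2.resize(np.clip((np.load(c+".npy")[y0:y0+h,x0:x0+w][:,:,::-1])*1.5,0,255).astype(np.uint8),None,fx=f,fy=f,interpolation=cv2.INTER_CUBIC)
    for P,col in((boxpts(*v),(0,0,255)),):
        q=cv2.convexHull(proj(c,P).astype(np.float32))[:,0]; q=(q-[x0,y0]+.5)*f-.5; cv2.polylines(im,[np.round(q*16).astype(np.int32)],True,col,1,cv2.LINE_AA,4)
    a=np.linspace(0,2*np.pi,60); cx,cy=CU=(.452,-.222)
    for z,r,col in((.034,.035,(0,255,0)),(.034,.031,(0,255,255)),(0,.035,(255,0,0))):
        q=proj(c,np.c_[cx+r*np.cos(a),cy+r*np.sin(a),0*a+z]); q=(q-[x0,y0]+.5)*f-.5; cv2.polylines(im,[np.round(q*16).astype(np.int32)],True,col,1,cv2.LINE_AA,4)
    cv2.imwrite(f"pics/ovk_{c}.png",im)
E
python3 run3.py
```

```text
['top'] [ 0.4566 -0.2286] 203.1 24.023228150120634
['side'] [ 0.4565 -0.2335] 8.8 71.82264484273315
['top', 'side'] [ 0.4561 -0.2301] 19.3 112.36214806865539
```

View pics/ovk_top.png

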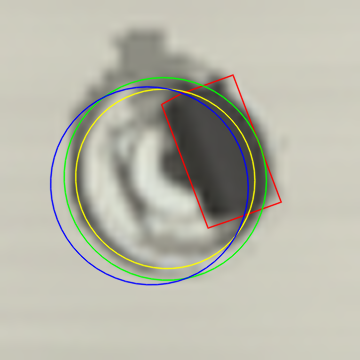

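View pics/ovk_side.png

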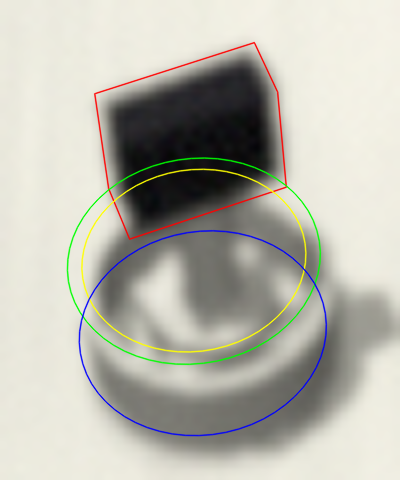

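```bash
cat > run4.py <<'E'
from keyfit import *
boxes=dict(top=(355,215,45,45),side=(210,290,50,60)); D={}
WIN=dict(top=(369,224,24,22),side=(218,292,32,28))
boxes=WIN
for c,(x0,y0,w,h) in boxes.items():
    im=np.load(c+".npy")[y0:y0+h,x0:x0+w].mean(2); D[c]=im; 
    np.set_printoptions(linewidth=200); print(im[::2,::2].astype(int))
def pts(x,y,yaw,s): 
    P=boxpts(0,0,yaw,-.02,.02)*s; return P+[x,y,.096]
def cost(v,cams,full=False):
    t=0
    for c in cams:
        d=np.clip((90-D[c])/60,0,1)
        t+=((np.clip(gaussian_filter(soft(c,pts(v[0]*.01,v[1]*.01,v[2]*.3,v[3]),boxes[c]),.7),0,1)-d)**2).sum()
    return t
for cams in(["top"],["side"],["top","side"]):
    b=min((minimize(cost,[45.5,-22.6,y/.3,.95],args=(cams,),method="Nelder-Mead",options=dict(initial_simplex=np.array([[45.5,-22.6,y/.3,.95]]*5)+np.vstack([np.zeros(4),np.diag([.5,.5,.8,.08])]),xatol=1e-3,fatol=1e-4,maxiter=2000)) for y in np.radians([5,20,35,60])),key=lambda r:r.fun)
    v=b.x;print(cams,v[:2].round(3)/100,np.degrees(v[2]*.3).round(1),v[3].round(3),b.fun)
E
python3 run4.py
```

```text
[[ 91  83  91  81  81 109  86 119 132 132 133 133]
 [102 113  78  77  53  46  46  89 133 131 131 131]
 [130 112  99  62  38  48  47  45  92 134 132 132]
 [121  97  90  70  37  45  48  46  45 107 133 134]
 [107 118 141  93  37  40  49  47  45  63 131 133]
 [ 94 106 142  66  42  37  47  47  46  46 122 135]
 [ 95 105 144  76  50  36  43  49  46  43 116 133]
 [130  89 145 138 100  53  38  50  47  45 105 133]
 [141  84 109 144 144 122  36  45  45  55 126 132]
 [135 122 113 121 124 123  77  74  58 111 128 133]
 [127 128  97 108 122 124 109  75 102 133 134 134]]
[[155 154 157 155 156 156 155 156 156 156 158 158 158 157 156 157]
 [155 154 156 155 156 156 156 156 156 156 157 154 157 157 156 157]
 [153 153 156 154 155 156 155 155 152 144 132 113 139 155 155 157]
 [154 154 156 155 154 153 147 134 110  80  52  40  90 145 156 156]
 [155 154 154 147 135 118  86  59  33  26  24  25  49 125 154 157]
 [154 154 137  94  62  40  29  27  25  27  25  23  28 111 154 157]
 [155 153 128  42  25  26  25  25  19  18  15  12  20 102 151 156]
 [154 154 137  45  27  23  21  12  10  10  10  12  14  86 147 155]
 [155 154 140  56  16  18  10  14   8  11  13  12   8  75 144 155]
 [154 155 145  69  11  11   6   7  10   9  11   8  15  71 143 154]
 [155 154 151  88  13   9  12   9   7   7  10  23  55 106 147 154]
 [154 155 152 108  23  12  14  13  10  22  33  63 110 142 151 153]
 [154 154 153 135  55  10  17  31  46  58  62  79  93 115 140 151]
 [153 154 153 134  69  42  54  64  73  74  67  79  81  83 102 126]]
['top'] [ 0.45678 -0.22819] 24.1 0.925 14.807399539789426
['side'] [ 0.45669 -0.23237] 24.6 0.861 6.162683085475146
['top', 'side'] [ 0.45658 -0.23073] 25.5 0.864 32.54107183954338
```

```bash
cat >> h.py <<'E'
def Q(a):
    """tool straight down, jaw axis (tool y) at world angle a (rad)"""
    M=np.array([[0,np.cos(a),np.sin(a)],[0,np.sin(a),-np.cos(a)],[-1,0,0.]])
    q=R.from_matrix(M).as_quat(); return np.array([q[3],q[0],q[1],q[2]])
def jaw(q=None):
    y=rot(ctrl.sense()["ee_rot"] if q is None else q).apply([0,1,0]); return np.arctan2(y[1],y[0])
C0=np.array([.5353,.0880]); NY=np.radians([67,30,46.5,83])
PN=[C0+.09*np.array([np.cos(a),np.sin(a)]) for a in np.radians(56.3+90*np.arange(4))]
E
python3 - <<'E'
from h import *
s=ctrl.sense(); print(np.degrees(jaw()),s["time_s"],s["q"].round(3))
np.set_printoptions(precision=2,suppress=True)
for a in (114.5,-65.5):
    q=ctrl.ik([.4567,-.2295,.077],Q(np.radians(a))); print("key",a,q)
for k in range(4):
    for d in range(4):
        a=NY[k]+d*np.pi/2
        for da in(0,-.8):
            q=ctrl.ik([*PN[k],.20],Q(a+da)); print(k,round(np.degrees(a+da)),q)
E
```

```text
-103.96725362353818 1.6 [ 1.615  0.359  0.012 -0.    -1.224 -0.288]
key 114.5 [-0.08  0.25 -0.54  0.   -0.77 -1.06]
key -65.5 [-0.08  0.25 -0.54  0.   -0.77  2.08]
0 67 [ 0.59  0.27 -0.19  0.   -1.11 -2.56]
0 21 [ 0.59  0.27 -0.19  0.   -1.11  2.92]
0 157 [ 0.59  0.27 -0.19  0.   -1.11 -0.99]
0 111 [ 0.59  0.27 -0.19  0.   -1.11 -1.79]
0 247 [ 0.59  0.27 -0.19  0.   -1.11  0.58]
0 201 [ 0.59  0.27 -0.19  0.   -1.11 -0.22]
0 337 [ 0.59  0.27 -0.19  0.   -1.11  2.15]
0 291 [ 0.59  0.27 -0.19  0.   -1.11  1.35]
1 30 [ 0.7   0.06 -0.45  0.   -1.06  2.96]
1 -16 [ 0.7   0.06 -0.45  0.   -1.06  2.16]
1 120 [ 0.7   0.06 -0.45  0.   -1.06 -1.75]
1 74 [ 0.7   0.06 -0.45  0.   -1.06 -2.55]
1 210 [ 0.7   0.06 -0.45  0.   -1.06 -0.18]
1 164 [ 0.7   0.06 -0.45  0.   -1.06 -0.98]
1 300 [ 0.7   0.06 -0.45  0.   -1.06  1.39]
1 254 [ 0.7   0.06 -0.45  0.   -1.06  0.59]
2 46 [ 0.43  0.07 -0.44  0.   -1.06 -2.76]
2 1 [ 0.43  0.07 -0.44  0.   -1.06  2.72]
2 136 [ 0.43  0.07 -0.44  0.   -1.06 -1.19]
2 91 [ 0.43  0.07 -0.44  0.   -1.06 -1.99]
2 226 [ 0.43  0.07 -0.44  0.   -1.06  0.38]
2 181 [ 0.43  0.07 -0.44  0.   -1.06 -0.42]
2 316 [ 0.43  0.07 -0.44  0.   -1.06  1.95]
2 271 [ 0.43  0.07 -0.44  0.   -1.06  1.15]
3 83 [ 0.38  0.28 -0.18  0.   -1.11 -2.07]
3 37 [ 0.38  0.28 -0.18  0.   -1.11 -2.87]
3 173 [ 0.38  0.28 -0.18  0.   -1.11 -0.5 ]
3 127 [ 0.38  0.28 -0.18  0.   -1.11 -1.3 ]
3 263 [ 0.38  0.28 -0.18  0.   -1.11  1.07]
3 217 [ 0.38  0.28 -0.18  0.   -1.11  0.27]
3 353 [ 0.38  0.28 -0.18  0.   -1.11  2.64]
3 307 [ 0.38  0.28 -0.18  0.   -1.11  1.84]
```

```bash
python3 - <<'E'
from h import *
a=np.radians(114.5); p=[.4567,-.2295]
ctrl.goto([*p,.19],Q(a)); print(ctrl.sense()["time_s"])
cv2.imwrite("pics/side1.png",ctrl.snapshot("side")[:,:,::-1])
cv2.imwrite("pics/top1.png",ctrl.snapshot("top")[:,:,::-1])
E
```

```text
4.8583
```

View pics/side1.png

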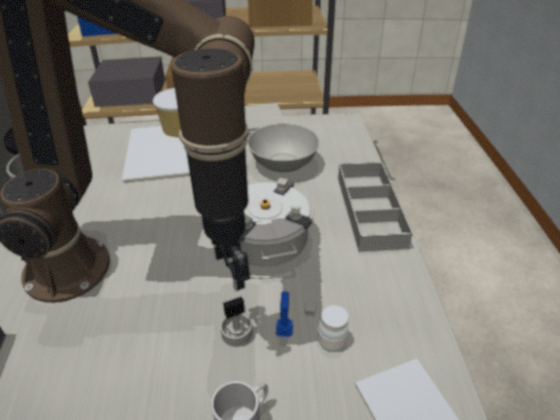

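```bash
python3 - <<'E'
from h import *
p=[.4567,-.2295]
r=ctrl.movel([*p,.077],speed=.12,stop_force=8); s=ctrl.sense(); print(r,s["time_s"],s["eef_pos"].round(4),s["ft_force"].round(2))
if not r:
    ctrl.close_gripper(100); s=ctrl.sense(); print(s["time_s"],s["eef_pos"].round(4),s["gripper_width"],s["ft_force"].round(2),s["torque"].round(3))
    cv2.imwrite("pics/side2.png",ctrl.snapshot("side")[200:360,160:360,::-1].repeat(3,0).repeat(3,1))
E
```

```text
False 6.05 [ 0.4572 -0.2296  0.0776] [ 0.63 -0.16 -0.11]
6.675 [ 0.4569 -0.2296  0.0773] 0.19452147147427723 [-0.25  0.68  4.18] [ 0.214  0.263 -0.038]
```

View pics/side2.png

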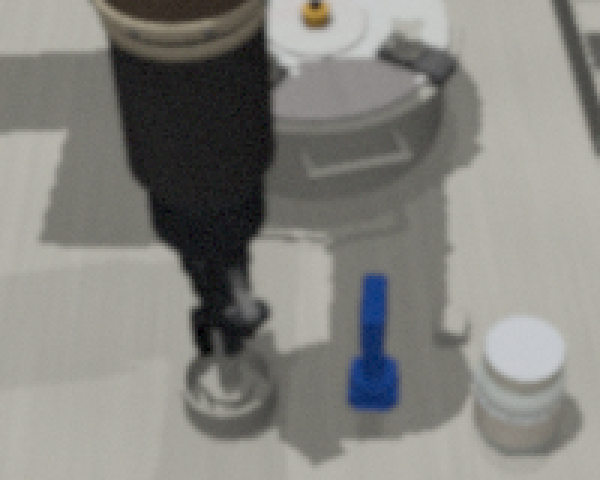

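```bash
python3 - <<'E'
from h import *
ctrl.movel([.4567,-.2295,.24],speed=.2)
s=ctrl.sense(); print(s["time_s"],s["ft_force"].round(2),s["torque"].round(3),s["gripper_width"])
a=NY[0]+np.pi
ctrl.goto([*PN[0],.24],Q(a)); s=ctrl.sense(); print(s["time_s"],s["eef_pos"].round(4),s["ft_force"].round(2),s["torque"].round(3),np.degrees(jaw()-a)%360)
ctrl.movel([*PN[0],.220],speed=.1);s=ctrl.sense(); print(s["time_s"],s["eef_pos"].round(4))
im=ctrl.snapshot("side"); np.save("s3.npy",im); cv2.imwrite("pics/side3.png",cv2.resize(im[100:250,190:340,::-1],None,fx=4,fy=4,interpolation=2))
E
```

```text
7.6917 [-0.28 -0.41 -3.24] [-0.106  0.039  0.008] 0.19607873765112221
9.2167 [0.5851 0.1621 0.2395] [ 0.07  0.21 -2.1 ] [-0.035 -0.032 -0.032] 359.89258216111966
9.5667 [0.585  0.162  0.2196]
```

View pics/side3.png

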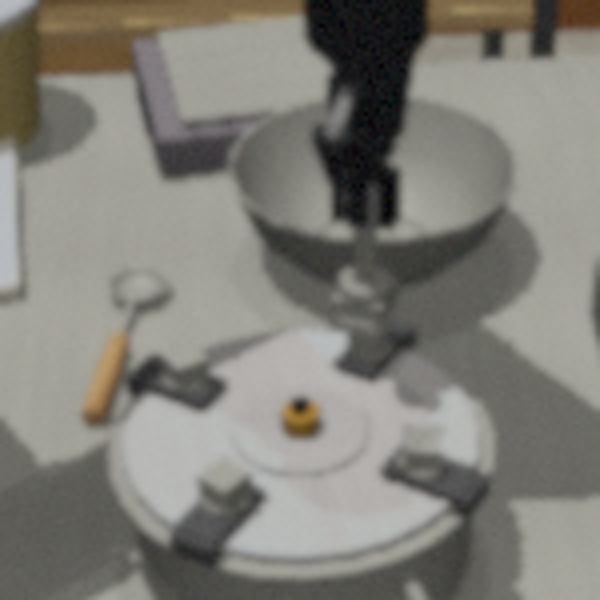

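```bash
python3 - <<'E'
from h import *
r=ctrl.movel([*PN[0],.188],speed=.04,stop_force=6); s=ctrl.sense(); print(r,s["time_s"],s["eef_pos"].round(4),s["ft_force"].round(2),s["torque"].round(3))
im=ctrl.snapshot("side"); cv2.imwrite("pics/side4.png",cv2.resize(im[100:250,190:340,::-1],None,fx=4,fy=4,interpolation=2))
E
```

```text
True 10.2917 [0.5859 0.1628 0.1924] [ 0.46 -0.47  7.32] [-0.156  0.185  0.019]
```

View pics/side4.png

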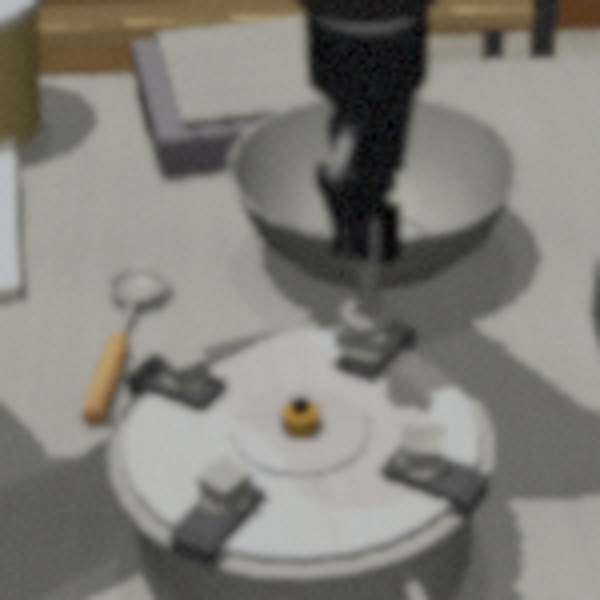

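```bash
cat >> h.py <<'E'
def tz(n=3):
    v=[]
    for i in range(n):
        v.append(ctrl.sense()["torque"][2])
        if i<n-1: ctrl.dwell(.01)
    return float(np.mean(v))
class Turn:
    def __init__(s,q=None):
        s.q=np.array(ctrl.sense()["q"] if q is None else q); s.q0=s.q[5]; s.log=[]
    def step(s,d,n=2):
        s.q[5]+=d; ctrl.movej(s.q); t=tz(n); s.log.append((round(s.q[5]-s.q0,3),round(t,3))); return t
E
python3 - <<'E'
from h import *
b=tz(); t0=ctrl.sense()["time_s"]; T=Turn()
for i in range(4): T.step(-.03)
s=ctrl.sense(); print(b,T.log,s["time_s"]-t0,s["eef_pos"].round(4),s["ft_force"].round(2),(s["q"][5]-T.q0).round(3))
E
```

```text
0.008989533618612888 [(np.float64(-0.03), -0.024), (np.float64(-0.06), 0.022), (np.float64(-0.09), 0.012), (np.float64(-0.12), -0.006)] 1.0334000000000003 [0.5861 0.1629 0.1924] [0.24 0.61 2.32] -0.119
```

```bash
python3 - <<'E'
from h import *
t0=ctrl.sense()["time_s"]; T=Turn()
while T.q[5]-T.q0>-.42:
    if T.step(-.06)>.2: break
s=ctrl.sense(); print(T.log,s["time_s"]-t0,s["eef_pos"].round(4),s["ft_force"].round(2),s["torque"].round(3))
E
```

```text
[(np.float64(-0.06), -0.016), (np.float64(-0.12), 0.001), (np.float64(-0.18), 0.045), (np.float64(-0.24), 0.298)] 1.0333000000000006 [0.5863 0.1627 0.1925] [ 3.93 -2.36  0.1 ] [-0.983 -1.93   0.321]
```

```bash
python3 - <<'E'
from h import *
t0=ctrl.sense()["time_s"]; T=Turn()
T.q[5]=ctrl.sense()["q"][5]
T.step(-.06);T.step(-.07)
s=ctrl.sense(); print(T.log,s["time_s"]-t0,s["eef_pos"].round(4),s["ft_force"].round(2),s["q"][5],"jaw",np.degrees(jaw()))
T.step(+.2); print(T.log[-1])
p=s["eef_pos"]; 
ctrl.movel([p[0],p[1],.232],speed=.15); s=ctrl.sense(); print(s["time_s"],s["ft_force"].round(2),s["torque"].round(2))
E
```

```text
[(np.float64(-0.06), 0.31), (np.float64(-0.13), 0.331)] 0.5167000000000002 [0.5863 0.1626 0.1925] [ 4.36 -2.55 -0.34] 0.09451977123766578 jaw -140.58689301361187
(np.float64(0.07), 0.028)
13.675 [-0.32 -0.52 -2.91] [-0.03  0.02  0.03]
```

```bash
cat >> h.py <<'E'
def st(tag):
    s=ctrl.sense(); print(tag,"t",round(s["time_s"],2),s["eef_pos"].round(4),"F",s["ft_force"].round(1),"Tz",round(s["torque"][2],3),"jaw",round(np.degrees(jaw(s["ee_rot"]))%360,1),"w",round(s["gripper_width"],3)); return s
def seat(p,a,via=True):
    if via: ctrl.movel([p[0],p[1],.232],Q(a),speed=.25)
    r=ctrl.movel([p[0],p[1],.188],Q(a),speed=.06,stop_force=6)
    s=st("seat"); return s["eef_pos"][2]<.1955
def lift():
    p=ctrl.sense()["eef_pos"]; ctrl.movel([p[0],p[1],.232],speed=.15); st("lift")
def pass1():
    T=Turn(); b=tz(); ok=False
    while T.q[5]-T.q0>-.6:
        if T.step(-.06)-b>.2: ok=True; break
    print(round(b,3),[(float(x),y) for x,y in T.log])
    if ok:
        T.step(-.11); st("bitten"); print(T.log[-1]); T.step(.2); print(T.log[-1])
    return ok
E
python3 - <<'E'
from h import *
D=[.0006,0]
if seat(PN[2]+D,NY[2]+np.pi) and pass1(): lift()
E
```

```text
seat t 15.18 [0.4862 0.0129 0.1923] F [-1.2  1.7  8.6] Tz -0.013 jaw 226.5 w 0.2
-0.012 [(-0.06, -0.015), (-0.12, -0.007), (-0.18, 0.053), (-0.24, 0.083), (-0.3, 0.285)]
bitten t 16.75 [0.4866 0.0128 0.1924] F [ 3.8 -2.9  1.2] Tz 0.309 jaw 203.2 w 0.198
(np.float64(-0.41), 0.298)
(np.float64(-0.21), 0.026)
lift t 17.48 [0.4852 0.0131 0.2309] F [-0.6  0.4 -3.9] Tz -0.026 jaw 214.4 w 0.197
```

```bash
python3 - <<'E'
from h import *
D=[.0006,0]
if seat(PN[1]+D,NY[1]+np.pi) and pass1(): lift()
E
```

```text
seat t 18.78 [0.4609 0.1374 0.1923] F [-2.1  0.1  9.8] Tz -0.026 jaw 210.0 w 0.2
-0.049 [(-0.06, -0.004), (-0.12, -0.033), (-0.18, -0.042), (-0.24, 0.038), (-0.3, 0.028), (-0.36, 0.311)]
bitten t 20.61 [0.4613 0.1374 0.1924] F [ 4.9 -2.3  0.4] Tz 0.276 jaw 183.3 w 0.195
(np.float64(-0.47), 0.298)
(np.float64(-0.27), 0.041)
lift t 21.34 [0.4597 0.1372 0.2309] F [ 0.4 -1.3 -3.1] Tz -0.016 jaw 194.4 w 0.202
```

```bash
python3 - <<'E'
from h import *
D=[.0006,0]
if seat(PN[3]+D,NY[3]+np.pi) and pass1(): lift()
im=ctrl.snapshot("side"); cv2.imwrite("pics/side5.png",cv2.resize(im[100:250,190:340,::-1],None,fx=4,fy=4,interpolation=2))
E
```

```text
seat t 23.39 [0.6114 0.038  0.1923] F [-0.4 -1.3  6.6] Tz -0.023 jaw 263.0 w 0.201
0.005 [(-0.06, -0.007), (-0.12, -0.034), (-0.18, -0.011), (-0.24, 0.027), (-0.3, 0.143), (-0.36, 0.377)]
bitten t 25.22 [0.6116 0.0379 0.1925] F [ 5.  -1.7  1. ] Tz 0.319 jaw 236.4 w 0.202
(np.float64(-0.47), 0.286)
(np.float64(-0.27), -0.006)
lift t 25.95 [0.6101 0.0382 0.2309] F [-1.   0.1 -3.2] Tz 0.034 jaw 247.5 w 0.197
```

View pics/side5.png

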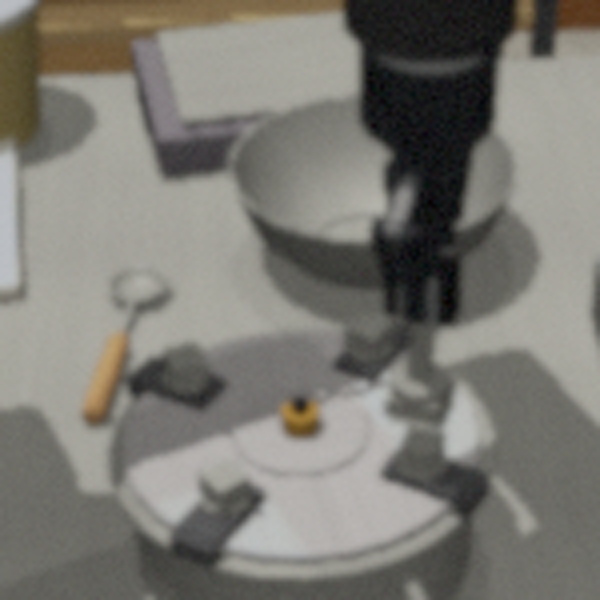

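```bash
cat >> h.py <<'E'
LA=np.radians([230.9,214.4*0+194.4,214.4,247.5])
def pass2(stop=.48):
    T=Turn(); b=tz(); T.step(-.18); ok=False
    while T.q[5]-T.q0>-.62:
        t=T.step(-.03)
        if t>stop: ok=True; break
    print(round(b,3),[(float(x),y) for x,y in T.log]); st("home")
    return ok,T
def nut2(k,via=True):
    D=[.0006,0]
    if not seat(PN[k]+D,LA[k],via): print("NOT SEATED"); return
    ok,T=pass2()
    if ok: T.step(.24); print(T.log[-1]); lift()
E
python3 - <<'E'
from h import *
nut2(3,False)
E
```

```text
seat t 26.64 [0.6114 0.0378 0.1924] F [ 0.6 -0.6  7.1] Tz 0.017 jaw 247.5 w 0.199
0.028 [(-0.18, 0.224), (-0.21, 0.33), (-0.24, 0.365), (-0.27, 0.397), (-0.3, 0.359), (-0.33, 0.372), (-0.36, 0.409), (-0.39, 0.373), (-0.42, 0.355), (-0.45, 0.539)]
home t 29.28 [0.6115 0.0378 0.1924] F [4.  0.1 2.1] Tz 0.547 jaw 221.8 w 0.198
(np.float64(-0.21), 0.01)
lift t 30.05 [0.61   0.0379 0.2307] F [-0.1  0.9 -2.8] Tz 0.004 jaw 235.4 w 0.198
```

```bash
python3 - <<'E'
from h import *
nut2(1)
E
```

```text
seat t 31.72 [0.4609 0.1375 0.1923] F [-2.2  0.3 10.5] Tz 0.032 jaw 194.4 w 0.199
0.007 [(-0.18, 0.204), (-0.21, 0.347), (-0.24, 0.387), (-0.27, 0.35), (-0.3, 0.373), (-0.33, 0.371), (-0.36, 0.38), (-0.39, 0.393), (-0.42, 0.382), (-0.45, 0.38), (-0.48, 0.564)]
home t 34.62 [0.4612 0.1375 0.1924] F [ 3.9 -2.9  2.6] Tz 0.576 jaw 167.0 w 0.196
(np.float64(-0.24), 0.008)
lift t 35.38 [0.46   0.1377 0.2309] F [-0.5  0.1 -3.1] Tz -0.043 jaw 180.5 w 0.196
```

```bash
python3 - <<'E'
from h import *
nut2(0)
E
```

```text
seat t 37.05 [0.5861 0.1625 0.1923] F [0.9 0.2 7.1] Tz 0.007 jaw 230.9 w 0.194
-0.004 [(-0.18, 0.256), (-0.21, 0.366), (-0.24, 0.377), (-0.27, 0.386), (-0.3, 0.353), (-0.33, 0.357), (-0.36, 0.378), (-0.39, 0.351), (-0.42, 0.401), (-0.45, 0.471), (-0.48, 0.593)]
home t 39.95 [0.5862 0.1625 0.1925] F [ 5.5 -2.4  1.7] Tz 0.611 jaw 203.5 w 0.196
(np.float64(-0.24), 0.016)
lift t 40.72 [0.5847 0.1627 0.2308] F [ 0.3 -0.3 -3.5] Tz -0.041 jaw 217.1 w 0.196
```

```bash
python3 - <<'E'
from h import *
nut2(2)
E
```

```text
seat t 42.23 [0.4861 0.0129 0.1923] F [-1.5  0.1  9.6] Tz 0.038 jaw 214.5 w 0.198
0.021 [(-0.18, 0.241), (-0.21, 0.336), (-0.24, 0.343), (-0.27, 0.352), (-0.3, 0.35), (-0.33, 0.358), (-0.36, 0.381), (-0.39, 0.324), (-0.42, 0.395), (-0.45, 0.41), (-0.48, 0.556)]
home t 45.12 [0.4865 0.0128 0.1925] F [ 2.8 -3.1  1.1] Tz 0.545 jaw 187.1 w 0.199
(np.float64(-0.24), 0.031)
lift t 45.89 [0.4852 0.0132 0.2309] F [-0.1 -0.4 -3.1] Tz 0.018 jaw 200.6 w 0.201
```

```bash
cat > run5.py <<'E'
from nutfit import *
a=np.linspace(0,2*np.pi,120,endpoint=False)
def ring(cx,cy,r,z): 
    N=np.c_[np.cos(a),np.sin(a),0*a]; return np.r_[cx,cy,z]+N*[r,r,0],N
ims={c:Im(c,np.load(c+".npy"),.7) for c in("top","side")}
def sc(c,x,y): return ims[c].score(*ring(x,y,.035,.034))+ims[c].score(*ring(x,y,.031,.034))
res={}
for c in ims:
    g=sorted([(sc(c,x,y),x,y) for x in np.arange(.440,.462,.001) for y in np.arange(-.238,-.212,.001)],reverse=True)[:4]
    print(c,np.round(g,4).tolist())
    res[c]=g[0][1:]
for c,(x0,y0,w,h) in dict(top=(355,215,45,45),side=(210,290,50,60)).items():
    f=8; im=cv2.resize(np.clip((np.load(c+".npy")[y0:y0+h,x0:x0+w][:,:,::-1])*1.5,0,255).astype(np.uint8),None,fx=f,fy=f,interpolation=cv2.INTER_CUBIC)
    for z,r,col in((.034,.035,(0,255,0)),(.034,.031,(0,255,255)),(0,.035,(255,0,0))):
        q=proj(c,ring(*res[c],r,z)[0]); q=(q-[x0,y0]+.5)*f-.5; cv2.polylines(im,[np.round(q*16).astype(np.int32)],True,col,1,cv2.LINE_AA,4)
    im=cv2.copyMakeBorder(im,0,480-im.shape[0],0,400-im.shape[1],cv2.BORDER_CONSTANT); cv2.imwrite(f"pics/cup_{c}.png",im)
a_,b_=cv2.imread("pics/cup_top.png"),cv2.imread("pics/cup_side.png"); cv2.imwrite("pics/cup.png",np.hstack([a_,b_]))
E
python3 run5.py
```

```text
top [[26.1928, 0.454, -0.224], [25.4998, 0.453, -0.225], [25.461, 0.453, -0.224], [25.4377, 0.455, -0.224]]
side [[25.6088, 0.457, -0.234], [25.5453, 0.457, -0.235], [25.1453, 0.458, -0.234], [25.1087, 0.456, -0.235]]
```

View pics/cup.png

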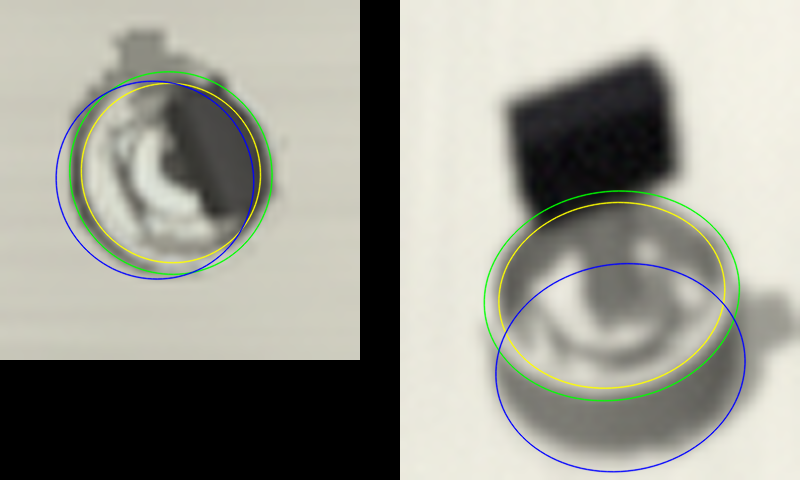

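```bash
python3 - <<'E'
from fit import *
f=10
o=[]
for c,(x0,y0,w,h) in dict(top=(355,215,40,40),side=(215,305,40,45)).items():
    im=avg(c,4); np.save(c+"_b.npy",im)
    im=cv2.resize(np.clip(im[y0:y0+h,x0:x0+w][:,:,::-1]*1.5,0,255).astype(np.uint8),None,fx=f,fy=f,interpolation=cv2.INTER_CUBIC)
    o.append(cv2.copyMakeBorder(im,0,450-im.shape[0],0,0,cv2.BORDER_CONSTANT))
cv2.imwrite("pics/cup_b.png",np.hstack(o))
E
```

```text
(no output)
```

View pics/cup_b.png

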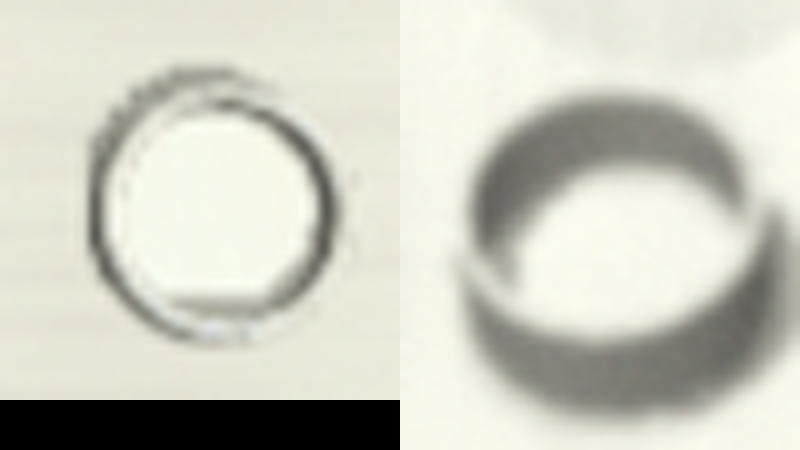

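```bash
cat > run6.py <<'E'
from nutfit import *
a=np.linspace(0,2*np.pi,120,endpoint=False)
def ring(cx,cy,r,z): 
    N=np.c_[np.cos(a),np.sin(a),0*a]; return np.r_[cx,cy,z]+N*[r,r,0],N
f=10
B=dict(top=(355,215,40,40),side=(215,305,40,45)); o=[]
for c in B:
    im=np.load(c+"_b.npy"); I=Im(c,im,.6)
    g=sorted([(I.score(*ring(x,y,.031,.034)),x,y) for x in np.arange(.440,.466,.001) for y in np.arange(-.238,-.212,.001)],reverse=True)[:4]
    print(c,np.round(g,4).tolist())
    x0,y0,w,h=B[c]
    im=cv2.resize(np.clip(im[y0:y0+h,x0:x0+w][:,:,::-1]*1.5,0,255).astype(np.uint8),None,fx=f,fy=f,interpolation=cv2.INTER_CUBIC)
    for z,r,col in((.034,.035,(0,255,0)),(.034,.031,(0,0,255)),(0,.035,(255,0,0))):
        q=proj(c,ring(*g[0][1:],r,z)[0]); q=(q-[x0,y0]+.5)*f-.5; cv2.polylines(im,[np.round(q*16).astype(np.int32)],True,col,1,cv2.LINE_AA,4)
    o.append(cv2.copyMakeBorder(im,0,450-im.shape[0],0,0,cv2.BORDER_CONSTANT))
cv2.imwrite("pics/cup_c.png",np.hstack(o))
E
python3 run6.py
```

```text
top [[14.4852, 0.463, -0.221], [14.4577, 0.45, -0.22], [14.3905, 0.463, -0.22], [14.2998, 0.451, -0.219]]
side [[16.4857, 0.456, -0.234], [16.4752, 0.457, -0.234], [16.3889, 0.455, -0.234], [16.3284, 0.457, -0.233]]
```

View pics/cup_c.png

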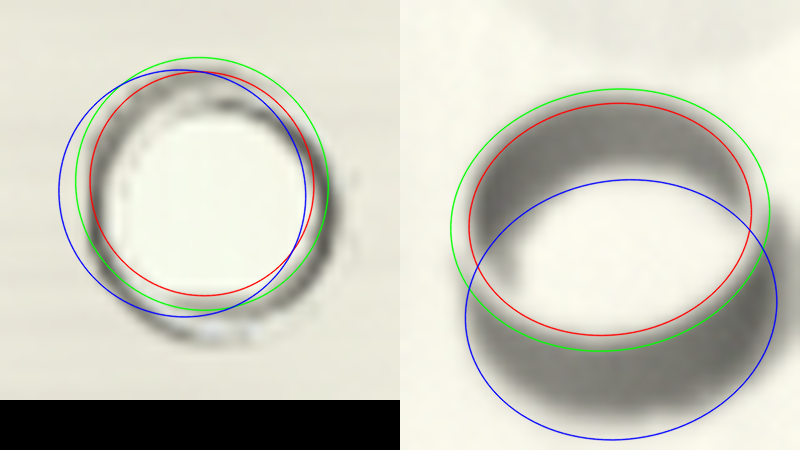

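```bash
cat > run7.py <<'E'
exec(open("run6.py").read().split("for c in B:")[0])
for P in((.4535,-.2285),(.455,-.2305)):
  for c in B:
    im=np.load(c+"_b.npy"); x0,y0,w,h=B[c]
    im=cv2.resize(np.clip(im[y0:y0+h,x0:x0+w][:,:,::-1]*1.3-20,0,255).astype(np.uint8),None,fx=f,fy=f,interpolation=cv2.INTER_CUBIC)
    for z,r,col in((.034,.035,(0,255,0)),(.034,.031,(0,0,255)),(0,.035,(255,0,0))):
        q=proj(c,ring(*P,r,z)[0]); q=(q-[x0,y0]+.5)*f-.5; cv2.polylines(im,[np.round(q*16).astype(np.int32)],True,col,1,cv2.LINE_AA,4)
    o.append(cv2.copyMakeBorder(im,0,450-im.shape[0],0,0,cv2.BORDER_CONSTANT))
I=np.vstack([np.hstack(o[:2]),np.hstack(o[2:])]); cv2.imwrite("pics/cup_d.png",cv2.resize(I,(533,600)) if 0 else cv2.resize(I,None,fx=.66,fy=.66,interpolation=cv2.INTER_AREA))
E
python3 run7.py
```

```text
(no output)
```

View pics/cup_d.png

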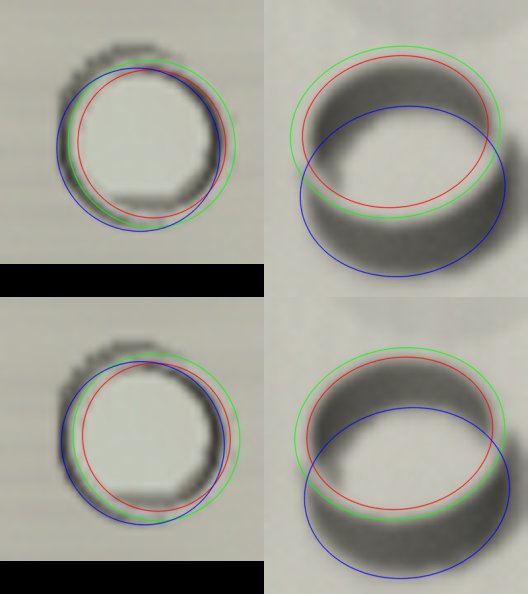

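```bash
python3 - <<'E'
from h import *
a=np.radians(114.5); p=[.455,-.2290]
ctrl.goto([*p,.235],Q(a)); st("above")
r=ctrl.movel([*p,.125],Q(a),speed=.15,stop_force=8); 
r2=None if r else ctrl.movel([*p,.072],Q(a),speed=.05,stop_force=5); st("down"); print(r,r2)
cv2.imwrite("pics/side8.png",ctrl.snapshot("side")[240:360,180:330,::-1].repeat(4,0).repeat(4,1))
E
```

```text
above t 47.26 [ 0.4551 -0.2289  0.2349] F [ 0.3  0.6 -3.1] Tz -0.027 jaw 114.6 w 0.194
down t 49.02 [ 0.4546 -0.229   0.0773] F [-0.3  1.8  4.7] Tz -0.064 jaw 114.5 w 0.2
False True
```

View pics/side8.png

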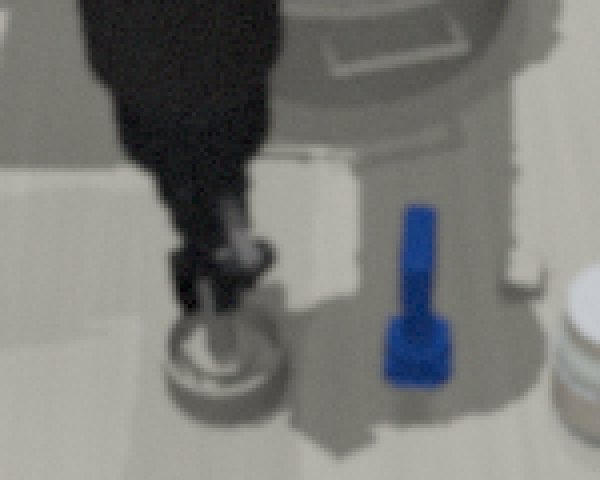

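Key bottomed at TCP z 0.0773 (expected 0.077), inside the cup. Release and retreat.

```bash
python3 - <<'E'
from h import *
ctrl.release(); st("open")
p=ctrl.sense()["eef_pos"]; ctrl.movel([p[0],p[1],.22],speed=.12); st("up")
ctrl.goto([.45,.05,.30],Q(np.radians(180))); ctrl.dwell(.3); st("away")
from fit import avg
o=[]
for c,(x0,y0,w,h) in dict(top=(350,205,45,45),side=(205,285,45,60)).items():
    im=avg(c,2); np.save(c+"_f.npy",im)
    cv2.imwrite(f"pics/fin_{c}.png",im[:,:,::-1])
    im=cv2.resize(np.clip(im[y0:y0+h,x0:x0+w][:,:,::-1]*1.4,0,255).astype(np.uint8),None,fx=8,fy=8,interpolation=cv2.INTER_CUBIC)
    o.append(cv2.copyMakeBorder(im,0,480-im.shape[0],0,0,cv2.BORDER_CONSTANT))
cv2.imwrite("pics/fin.png",np.hstack(o))
st("end")
E
```

```text
open t 49.73 [ 0.4536 -0.2287  0.0767] F [-0.   0.4 -0.1] Tz 0.021 jaw 114.5 w 1.002
up t 51.08 [ 0.4532 -0.2286  0.2192] F [ 0.2 -0.7  0. ] Tz -0.003 jaw 114.5 w 1.0
away t 52.49 [0.4501 0.0493 0.2997] F [ 0.4 -0.2  0.2] Tz -0.013 jaw 179.9 w 1.0
end t 52.69 [0.4501 0.0498 0.2999] F [-0.2  0.5  0.5] Tz -0.019 jaw 180.0 w 1.001[ WARN:0@7.756] global loadsave.cpp:1063 imwrite_ Unsupported depth image for selected encoder is fallbacked to CV_8U.
```

View pics/fin.png

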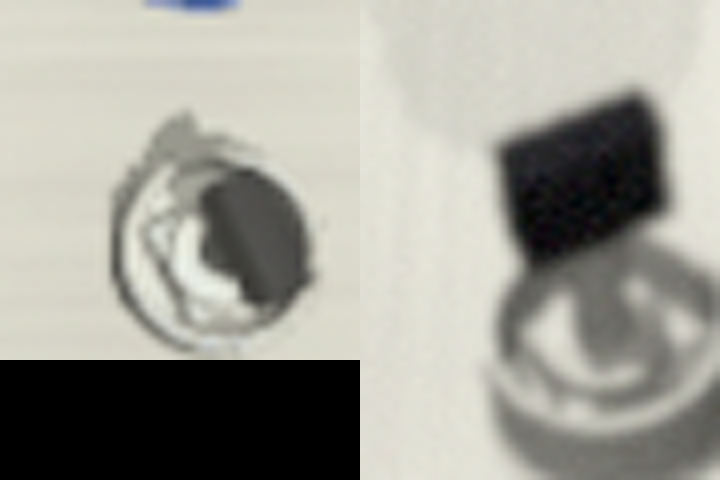

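View pics/fin_side.png

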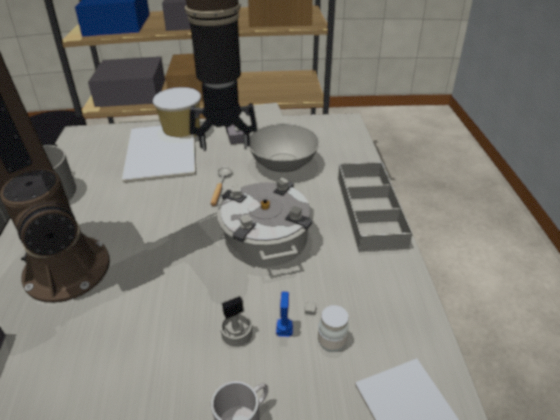

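```bash
python3 - <<'E'
from cell import ctrl
ctrl.finish_job(); print("handed in")
E
```

```text
the job is handed in; nothing more can be done
handed in
```

I took the black key from its cup and left the blue look-alike alone. I tightened all four nuts in cross order in two passes, stood the key back in its cup and handed the job in at about 53 s of the 72 s. `finish_job` reports no verdict.

My numbering runs 0–3 counter-clockwise, so 0 is opposite 2 and 1 opposite 3; I did not match it to the task's nut1–nut4.

- **First pass (0, 2, 1, 3):** each nut spun freely, then bit. I turned each about 0.11 to 0.13 rad past the bite.
- **Second pass (3, 1, 0, 2):** torque stayed near 0.37 N m, then rose sharply at home. I stopped at 0.55, 0.58, 0.61 and 0.55 N m, then eased the key back before lifting it. The stiff travel felt over both passes was about 0.33 rad, which matches the description.
- **Last checks:** the key seated on the nuts and on the cup floor at the expected heights. The final pictures show the key upright in the cup as at the start, gripper open and clear, and the bystanders where they were.

**What disagreed:**
- The first-pass torque plateau read about 0.3 N m instead of the nominal 0.4.
- The side camera placed things a few millimetres off from the top camera in y, up to about 5 mm at the cup. I used a compromise position for the cup, and the key went in without touching the rim.

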